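# Match a hinge leaf to the frame rail and hold it for the pin

## Task

Press the leaf feeder's spring pedal all the way down to its stop so that it pushes the hinge leaf out of the hood, then pick up that leaf, keep it flat, and bring its knuckle into the middle of the gap between the two knuckles of the leaf screwed to the wooden frame rail, so that the three holes line up and a pin could be slid straight through. Finish while still gripping the leaf there: the program ends holding it still and lined up, without letting go. Leave the other things on the bench where they are.

Things in the scene. Friction and masses are not known exactly. Their poses are not given: they have to be found in the camera images.
- feeder: fixed feeder for hinge leaves, base plate 8 mm thick, x -125 to 125, y -183 to 53 mm. Origin: on the bench under its deck; x along the deck, the way leaves come out; z up. Its rear (x -120 to -5 mm) is a hood, green sides and clear top, 76 mm wide, 77 mm high, where the leaf waits. The pedal's ram pushes the leaf out 92 mm; the leaf stays out when the ram springs back.
- feeder_pick (a point): top of the feeder's deck near where a pushed-out leaf's plate middle comes to lie (feeder frame: 40, 0, 45 mm; the leaf may lie 15 mm either way along x). The deck is a narrow aluminium bar, 36 mm wide, top 45 mm above the bench, ending at x = 105 mm with a 4 mm lip; the leaf overhangs it 12 mm on both sides, so fingers can go down beside the leaf
- feed_pedal (a joint): feeder's spring pedal (rad): 0 = up at rest, 0.30 = down on its stop. Its level hinge runs along the feeder's y at x = -45, y = -130, z = 25 mm of the feeder; the plate, 60 mm wide, reaches 120 mm from it towards +x, sloping up 0.34 rad at rest, 0.04 at the stop. About 4 N at the pad starts it, 12 N holds it at the stop; the spring lifts it again when let go
- feed_pedal_pad (a point): the place to press: top of the pedal's rubber pad, middle of its width, 95 mm from the hinge (feeder frame: about x = 42, y = -130, z = 63 mm at rest; x = 50, z = 36 mm at the stop); moves with the pedal
- leaf: loose steel hinge leaf, 0.13 to 0.27 kg, flat in the feeder at the start. Plate 56 (x) by 60 (y) by 5 mm; origin: centre of its underside, z up. One knuckle, 24 mm long along y, 20 mm outside, 12 mm bore, in the middle of the front (+x) edge: axis 38.5 mm ahead of the origin, 10 mm above the underside. Grip it by its two side edges, 60 mm apart along y
- leaf_bore (a point): centre of the loose leaf's knuckle bore (leaf frame: 38.5, 0, 10 mm); axes as the leaf's, the bore runs along y
- jamb: fixed wooden frame rail, 60 (x) by 180 (y) mm, top 75 mm above the bench, black padding on its back reaching 80 mm. Origin: centre of its underside, z up, front (-x) towards the robot. A fixed steel leaf, 5 mm thick, 70 mm wide, lies on its top; its two knuckles (20 mm long, 20 mm outside, 12 mm bore, at y = -35 to -15 and 15 to 35 mm) overhang the front: axis 10 mm before the front face
- jamb_bore (a point): on the fixed knuckles' axis, midway between them (jamb frame: -40, 0, 85 mm); axes as the jamb's, bores along y. The gap is 30 mm wide; the fixed plate's edge stops the loose knuckle about 1.8 mm past alignment. When matched, leaf_bore is here, the loose leaf's x and y point like the jamb's and its underside is 75 mm above the bench
- pin: a bystander: steel ring-headed hinge pin, shaft 8 mm thick and 90 mm long along its x, lying on the bench; origin under the shaft's middle; not used in this job
- shears: a bystander: pair of black-handled shears, 185 mm long, 8 mm high, lying flat; origin at the pivot's underside
- stapler: a bystander: green and black air staple gun lying on its side, about 230 x 145 x 36 mm; origin under its middle
- glue: a bystander: white bottle, 60 mm diameter, 150 mm high; origin under its middle
- tape: a bystander: yellow tape measure, 70 x 35 x 65 mm high; origin under its middle
- driver: a bystander: screwdriver lying on the bench; origin under its middle
- mallet: a bystander: hammer lying on the bench; origin under its middle

How it is judged:
By the outcome, as a careful person would: the job done as asked, in the order asked, and still so for the second after the job is handed in, while the arm keeps its last pose, push and grip.
It also fails if it takes over 51 s, if anything falls off the work surface, if the arm or the gripper's body presses on something with over 40 N, if the wrist force passes 120 N, or if a joint passes its speed limit or range.

## Robot

A 6-joint arm with a two-finger parallel gripper is mounted at the origin on the work surface. World frame = base frame: x ahead of the robot, y to its left, z up, the work surface at z = 0. Lengths are in m, angles in rad, forces in N, time in s.
With the tool pointing down it reaches from about 0.25 to 0.725 m from the base axis. Payload 4 kg.
Tool frame: the origin (TCP) lies midway between the tips of the shut fingers; the grasp point (between the pads) lies 19 mm behind it; z points along the fingers, y is the direction in which the jaws open and shut (so a half turn about z gives the same grasp; the last joint's range is limited). The gripper opens to 85 mm and grips with 20 to 120 N. Pads are 22 mm wide; open, the fingers measure 114 mm over their backs; the gripper's body (76 mm by 85 mm) begins 54 mm behind the grasp point. The pads swing forward as they close: fully open they stand 13 mm farther back than shut.
Start: joints at [-1.237, 0.241, 0.005, 1.335, 0, 1.571], TCP at [0.164, -0.472, 0.231] pointing down, gripper open.
Joint ranges: [-2.72, 2.72], [-1.05, 1.87], [-1.09, 1.28], [-1.99, 2.15], [-1.42, 1.44], [-3.14, 3.14]. Speed limits (rad/s): [2.79, 2.79, 3.14, 3.14, 3.14, 3.14].

## Interface

Orientations are given as a unit quaternion [x, y, z, w].
In Python, from workcell import get_obs, camera, camera_model, job_done, masks_of gives the robot as it stands.
- The arm moves only by the tool jog_arm, never from a script. Its argument "deltas" is a list that holds one entry, the list of rows, each a list of 7 numbers: the shift along the tool's x, y, z in mm, then the turn, a rotation vector about the tool's x, y, z in degrees, then the finger opening in mm, from 0 to 85.4. A call has 1 to 5 rows; each row shifts and turns the pose as measured when the row begins, along the tool's axes as they then stand; what a row does not reach is not made up. A row lasts 1/10 s, in which the tool goes at most 50 mm and 8.59 degrees, less where a joint would pass 70% of its speed; a pose out of reach is approached as far as the arm can. A call with a gripper value outside its range is refused whole. The fingers move at their own pace and stop on an object; the grip force is fixed at half the most. Time passes only in rows, so rows that do not move let the fingers close. It gives the time, the measured TCP pose, the force and the opening at its end, in the units of the state.
- get_obs(): the state, without advancing time (a new reading comes with each control period).
- camera(name): name is "scene" or "top"; returns the picture (480x640x3 uint8, red, green, blue); there is no depth.
- camera_model(name): a dict with "fovy" (degrees; the focal length in pixels is half the picture's height over the tangent of half this angle, whatever the lens; pixels are square), "cx", "cy" (the principal point, pixels), "pose" (4x4, takes a point from camera to world coordinates). Camera axes: x right, y down, z forward; pixel columns grow to the right and rows downward; lengths in m; the calibration is good to about 2 mm. A picture is of the moment at which its call begins. camera_model takes no time and is no camera call.
- job_done(): hands the job in, once; it reports no verdict.
Trained networks look in the newest picture that a camera, given by its name, has taken for a name from the list of things; names that differ only in an ending like _2 or _b are one class to them, and where a whole thing is asked for, a point or a joint stands for the part that bears it (a point fixed in the world has none). Each returns a list of dicts, best first, with "conf" (0 to 1); they miss things now and then, are a little off and sometimes report something else, mostly with a low value. They report only what shows in the picture. A call takes as long as a camera call.
- masks_of(target, camera): "pixels" (480x640 bool, what is visible of it) and "at" ([column, row] in pixels, amid what is visible of it).
The state is a dict: "clock": time; "joint_pos": joint angles; "joint_vel": joint speeds; "tau": joint torques, N m; "eef_pos": TCP position; "tool_rot": TCP orientation; "ft_force": force on the tool from outside, world axes, zero at the start; "ft_torque": the same for the moment, N m; "grip_width": finger opening in m.
Only numpy, scipy, OpenCV 4.12 (cv2) and the standard library are available. Lean on these libraries where they do the work, as an engineer would, in place of code of your own. Each camera call takes 0.05 s, during which the arm holds its last target. There are 200 camera calls.

## Working session

There is one attempt and no reset: what is moved stays moved. The work goes in short steps, Python scripts to look and compute and a tool call to move; the robot and the scene stay as the last step left them, time stands still between calls to the robot, and variables do not carry over. Pictures are saved under pics/ and viewed, about 8 in all and at most 12, crops included, and the job is handed in when it is done.

Besides the shell and the picture viewer there is one more tool, called after "Call:" as name([rows], argument=value, ...), one row to a line, values as JSON. jog_arm: Moves the arm, as the interface text tells. Its arguments: {"type":"object","properties":{"deltas":{"type":"array"}},"required":["deltas"]}

```bash
mkdir -p pics; ls; python3 - <<'E'
from workcell import *
import cv2,numpy as np
for n in("scene","top"):
    im=camera(n); cv2.imwrite(f"pics/{n}0.png",cv2.cvtColor(im,cv2.COLOR_RGB2BGR))
    m=camera_model(n); print(n,m["fovy"],m["cx"],m["cy"]);print(np.round(m["pose"],4).tolist())
    for t in("feeder","feed_pedal","jamb","leaf","feed_pedal_pad"):
        for r in masks_of(t,n)[:2]:
            ys,xs=np.nonzero(r["pixels"]); print(t,round(r["conf"],2),np.round(r["at"]),len(xs),(xs.min(),xs.max(),ys.min(),ys.max()) if len(xs) else 0)
print(get_obs())
E
```

```text
pics
scene 57.17489853131519 320.69855740728093 240.12331032747045
[[0.399, 0.5246, -0.7521, 1.3941], [0.9166, -0.2063, 0.3424, -0.2678], [0.0244, -0.826, -0.5631, 0.6981], [0.0, 0.0, 0.0, 1.0]]
feeder 0.85 [189. 280.] 7256 (np.int64(126), np.int64(254), np.int64(222), np.int64(329))
feed_pedal 0.79 [159. 276.] 495 (np.int64(143), np.int64(179), np.int64(269), np.int64(290))
jamb 0.67 [342. 267.] 3409 (np.int64(303), np.int64(384), np.int64(237), np.int64(301))
leaf 0.55 [204. 252.] 181 (np.int64(196), np.int64(218), np.int64(246), np.int64(257))
feed_pedal_pad 0.66 [158. 278.] 484 (np.int64(143), np.int64(178), np.int64(268), np.int64(290))
feed_pedal_pad 0.36 [188. 279.] 7256 (np.int64(126), np.int64(254), np.int64(222), np.int64(330))
top 55.348038434064634 326.49802402840334 242.00136310590128
[[0.0095, -0.976, 0.2176, 0.3873], [-0.9999, -0.0084, 0.0057, 0.0877], [-0.0037, -0.2177, -0.976, 0.9983], [0.0, 0.0, 0.0, 1.0]]
feeder 0.83 [470. 292.] 12512 (np.int64(405), np.int64(537), np.int64(227), np.int64(367))
feed_pedal 0.7 [503. 277.] 1539 (np.int64(487), np.int64(520), np.int64
[... 462 characters left out ...]
7), np.int64(368))
{'clock': 0.6, 'joint_pos': array([-1.23700460e+00,  2.40534559e-01,  4.98888618e-03,  1.33521893e+00,
       -3.49338629e-05,  1.57078895e+00]), 'joint_vel': array([-0.00063929, -0.0001848 ,  0.00104528,  0.00210322,  0.00060614,
       -0.00051663]), 'tau': array([-7.66604103e-05, -3.71977615e+01,  2.52569926e+01,  1.51188120e-03,
       -5.05953960e-05,  3.11886964e-06]), 'eef_pos': array([ 0.16379964, -0.47239462,  0.23133493]), 'tool_rot': array([ 9.86104570e-01,  1.66125786e-01, -1.45890336e-05,  1.85445962e-05]), 'ft_force': array([ 0.54218324, -0.18857537, -0.21970173]), 'ft_torque': array([ 0.00285357, -0.01102831,  0.02700884]), 'grip_width': 0.08548482716991383}
```

```bash
python3 - <<'E'
import cv2
a=cv2.imread("pics/top0.png")[150:390,240:560]
cv2.imwrite("pics/top0c.png",cv2.resize(a,(800,600),interpolation=cv2.INTER_CUBIC))
E
```

```text
(no output)
```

View pics/top0c.png

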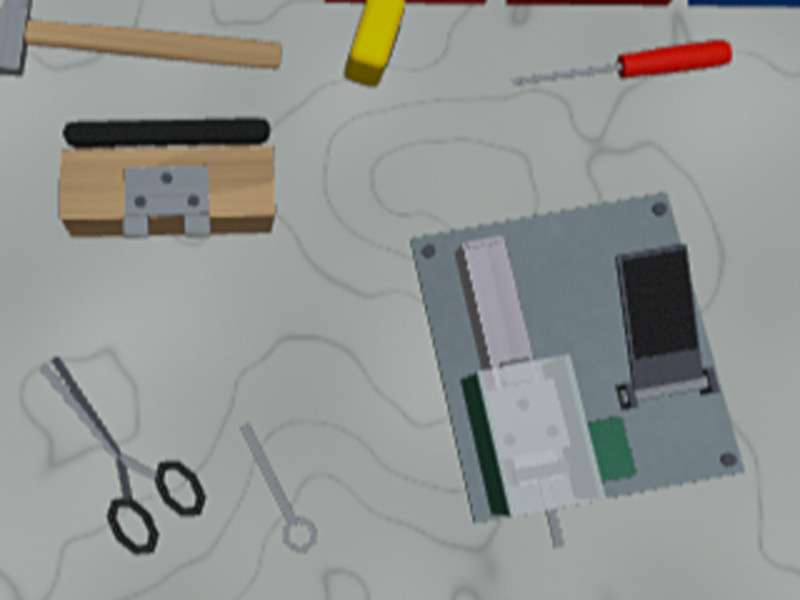

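View pics/scene0.png

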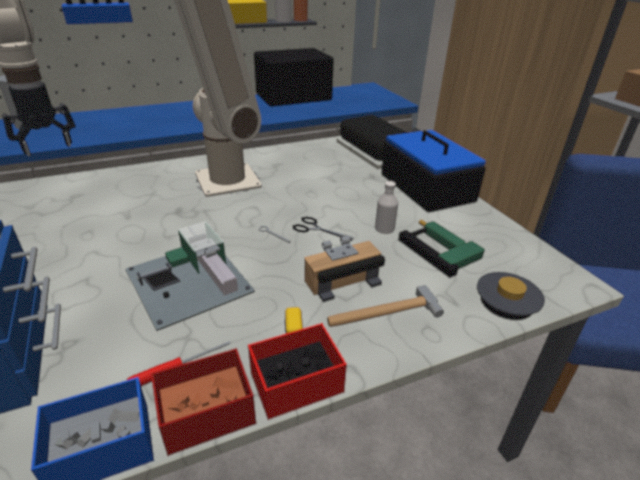

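```bash
cat > h.py <<'E'
from workcell import *
import numpy as np, cv2
from scipy.optimize import least_squares
from scipy.spatial.transform import Rotation as R
def proj(n,P):
    m=camera_model(n); T=np.linalg.inv(m["pose"]); f=240/np.tan(np.radians(m["fovy"]/2))
    p=np.atleast_2d(P)@T[:3,:3].T+T[:3,3]
    return p[:,:2]/p[:,2:]*f+[m["cx"],m["cy"]]
def W(q,P):
    c,s=np.cos(q[2]),np.sin(q[2]); P=np.atleast_2d(P)/1000.
    return np.c_[q[0]+c*P[:,0]-s*P[:,1],q[1]+s*P[:,0]+c*P[:,1],P[:,2]]
def fit(obs,q0):
    # obs: list of (cam, local mm, pixels)
    f=lambda q:np.concatenate([(proj(n,W(q,P))-px).ravel() for n,P,px in obs])
    r=least_squares(f,q0,loss="soft_l1"); return r.x,np.round(r.fun.reshape(-1,2),1)
E
python3 - <<'E'
from h import *
c=lambda L:np.array(L)/2.5+[240,150]-0.3
f,r=fit([("top",[[125,53,8],[125,-183,8],[-125,-183,8],[-125,53,8]],c([[411,240],[667,194],[743,470],[474,522]]))],[.4,-.2,.2])
print("feeder",f,r.tolist())
for k,p in dict(pick=[40,0,45],pad0=[42,-130,63],pad1=[50,-130,36]).items(): print(k,W(f,p).round(4),proj("top",W(f,p)))
j,r=fit([("top",[[30,90,75],[30,-90,75],[-30,-90,75],[-30,90,75],[-40,35,95],[-40,15,95],[-40,-15,95],[-40,-35,95]][:4],c([[62,150],[274,147],[274,218],[60,220]]))],[.45,.1,0])
print("jamb",j,r.tolist()); print(W(j,[-40,0,85]))
print(proj("top",W(j,[[-50,35,85],[-50,15,85],[-50,-15,85],[-50,-35,85],[-30,-90,0],[-30,90,0]]))*2.5-[600,375])
print("scene jamb",proj("scene",W(j,[[30,90,75],[30,-90,75],[-30,-90,75],[-30,90,75]])))
E
```

```text
feeder [ 0.4908136  -0.15219815  0.19036936] [[-0.8, -1.0], [0.2, -1.3], [1.1, 0.9], [-0.3, 0.8]]
pick [[ 0.5301 -0.1446  0.045 ]] [[439.52464675 275.39605918]]
pad0 [[ 0.5567 -0.2719  0.063 ]] [[502.56321709 261.94339676]]
pad1 [[ 0.5645 -0.2704  0.036 ]] [[496.86973211 260.52437587]]
jamb [0.63318858 0.13467376 0.01917813] [[-0.6, 0.0], [0.3, 0.3], [0.8, -0.2], [-0.4, -0.2]]
[[0.59319593 0.13390668 0.085     ]]
[[123.39224901 239.23971091]
 [147.87894112 238.98794979]
 [184.61189747 238.61027811]
 [209.1024807  238.35847698]
 [271.44587173 235.8719185 ]
 [ 69.88436154 237.9447657 ]]
scene jamb [[380.09989873 251.90950354]
 [312.30396218 269.70100472]
 [302.1916265  255.35762561]
 [367.85125134 239.10521279]]
```

```bash
cat >> h.py <<'E'
def delta(p,yaw,up=None):
    """tool-frame mm + rotvec deg from the measured pose to TCP at p, pointing down, tool x at yaw"""
    o=get_obs(); A=R.from_quat(o["tool_rot"])
    B=R.from_euler("z",yaw)*R.from_euler("x",np.pi)
    print("delta mm",(A.inv().apply(np.array(p)-o["eef_pos"])*1000).round(1),"deg",np.degrees((A.inv()*B).as_rotvec()).round(2),"F",o["ft_force"].round(1),"w",round(o["grip_width"],4),"t",o["clock"])
E
python3 -c "
from h import *
delta([.557,-.272,.10],.1904)"
```

```text
delta mm [437.2 -60.5 131.3] deg [0.   0.   8.22] F [ 0.5 -0.2 -0.2] w 0.0855 t 0.6
```

Call:
jog_arm([
  [[48,-6.7,8,0,0,0,0],[48,-6.7,8,0,0,0,0],[48,-6.7,8,0,0,0,0],[48,-6.7,8,0,0,0,0],[48,-6.7,8,0,0,0,0]],
])

```text
clock: 1.1
eef_pos: [0.3815, -0.3662, 0.192]
tool_rot: [0.987, 0.158, 0.0, 0.004]
ft_force: [0.4, -1.8, -0.1]
grip_width: 0.0126
```

Call:
jog_arm([
  [[48,-6.7,10,0,0,0,0],[48,-6.7,10,0,0,0,0],[48,-6.7,10,0,0,0,0],[30,-6.7,10,0,0,0,0],[0,0,0,0,0,8.2,0]],
])

```text
clock: 1.6
eef_pos: [0.5461, -0.2805, 0.1495]
tool_rot: [0.996, 0.089, 0.002, 0.004]
ft_force: [-0.9, -0.5, 0.5]
grip_width: 0.0
```

```bash
python3 -c "
from h import *
delta([.557,-.272,.07],.1904)
delta([.5645,-.2704,.036],.1904)"
```

```text
delta mm [12.  -7.1 79.5] deg [ 0.46 -0.14 -0.69] F [-0.9 -0.5  0.5] w 0.0 t 1.6
delta mm [ 19.6  -7.6 113.5] deg [ 0.46 -0.14 -0.69] F [-0.9 -0.5  0.5] w 0.0 t 1.6
```

Call:
jog_arm([
  [[12,-7,25,0.46,-0.14,-0.7,0],[0,0,30,0,0,0,0],[0,0,20,0,0,0,0],[0,0,6,0,0,0,0],[1,0,4,0,0,0,0]],
])

```text
clock: 2.1
eef_pos: [0.5627, -0.2695, 0.0632]
tool_rot: [0.995, 0.097, 0.002, 0.001]
ft_force: [-1.9, 1.6, 12.0]
grip_width: 0.0001
```

Call:
jog_arm([
  [[1,0,5,0,0,0,0],[1,0,5,0,0,0,0],[1,0,5,0,0,0,0],[1,0,5,0,0,0,0],[0,0,0,0,0,0,0]],
])

```text
clock: 2.6
eef_pos: [0.5661, -0.2689, 0.0533]
tool_rot: [0.995, 0.096, 0.003, 0.001]
ft_force: [-3.2, 2.6, 4.2]
grip_width: -0.0
```

Call:
jog_arm([
  [[0,0,6,0,0,0,0],[0,0,6,0,0,0,0],[0,0,6,0,0,0,0],[0,0,6,0,0,0,0],[0,0,4,0,0,0,0]],
])

```text
clock: 3.1
eef_pos: [0.5692, -0.2685, 0.0389]
tool_rot: [0.995, 0.096, 0.009, 0.002]
ft_force: [-6.2, 3.3, 11.6]
grip_width: -0.0001
```

Call:
jog_arm([
  [[0,0,5,0,0,0,0],[0,0,5,0,0,0,0],[0,0,5,0,0,0,0],[0,0,5,0,0,0,0],[0,0,5,0,0,0,0]],
])

```text
clock: 3.6
eef_pos: [0.5695, -0.2684, 0.0355]
tool_rot: [0.995, 0.096, 0.013, 0.003]
ft_force: [-10.0, 4.8, 22.1]
grip_width: -0.0001
```

```bash
python3 - <<'E'
from h import *
im=camera("top"); a=im[200:390,400:560][:,:,::-1]
cv2.imwrite("pics/t1.png",cv2.resize(a,None,fx=3,fy=3,interpolation=cv2.INTER_CUBIC))
delta([.5645,-.2704,.036],.1904)
E
```

```text
delta mm [-5.3  1.  -0.6] deg [ 0.47 -1.49  0.08] F [-10.8   4.4  22.2] w -0.0001 t 3.65
```

View pics/t1.png

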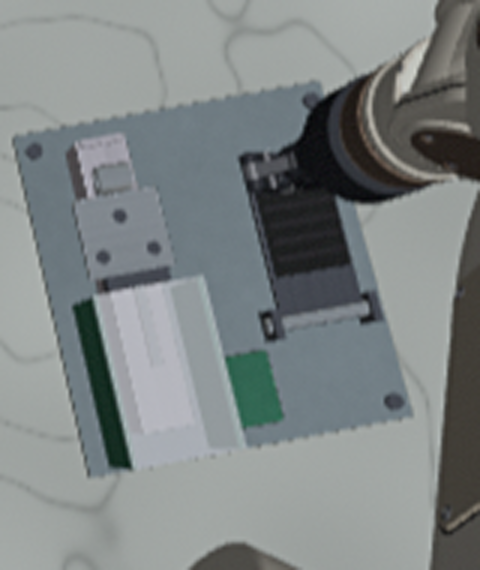

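Call:
jog_arm([
  [[-2,0,-8,0,0,0,0],[-4,0,-25,0,0,0,0],[0,0,-45,0,0,0,85],[0,0,-45,0,-1.5,0,85],[0,0,0,0,0,0,85]],
])

```text
clock: 4.15
eef_pos: [0.5614, -0.271, 0.1694]
tool_rot: [0.995, 0.095, 0.004, 0.006]
ft_force: [0.6, -0.3, 0.3]
grip_width: 0.0433
```

```bash
python3 - <<'E'
from h import *
im=camera("top"); cv2.imwrite("pics/t2full.png",im[:,:,::-1]); a=im[200:390,400:560][:,:,::-1]
cv2.imwrite("pics/t2.png",cv2.resize(a,None,fx=3,fy=3,interpolation=cv2.INTER_CUBIC))
for n in ("leaf","feeder"):
  for r in masks_of(n,"top")[:2]:
    print(n,r["conf"],r["at"],r["pixels"].sum()); 
    np.save("pics/m_"+n,r["pixels"]) if r["conf"]>.5 else 0
delta([.5301,-.1446,.16],.1904)
E
```

```text
leaf 0.77 [438.1, 274.9] 926
leaf 0.43 [352.4, 357.9] 111
feeder 0.88 [473.6, 295.1] 11414
delta mm [  -3.3 -127.4    0.7] deg [ 0.34  0.18 -0.02] F [ 0.2  0.6 -0.8] w 0.0651 t 4.3
```

View pics/t2.png

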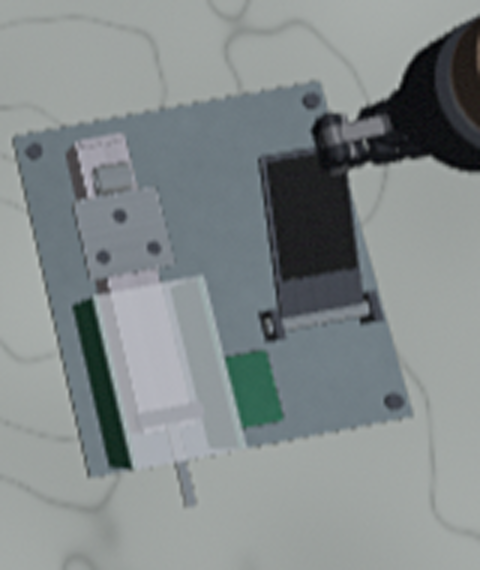

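```bash
python3 - <<'E'
from h import *
c=lambda L:np.array(L)/3+[400,200]-0.33
q,r=fit([("top",[[28,30,50],[28,-30,50],[-28,-30,50],[-28,30,50]],c([[75,204],[160,187],[174,268],[93,290]]))],[.53,-.14,.19])
print("leaf",q,r.tolist())
f=[.49081,-.1522,.19037]
s=np.array(q[:2])-f[:2]; C,S=np.cos(f[2]),np.sin(f[2]); print("in feeder",C*s[0]+S*s[1],-S*s[0]+C*s[1])
print("knuckle pred",(proj("top",W(q,[[38.5,12,65],[38.5,-12,65],[48.5,12,55],[48.5,-12,55]]))-[400,200])*3)
f2,r=fit([("top",[[125,53,8],[125,-183,8],[-125,-183,8],[-125,53,8]],c([[13,136],[318,81],[413,414],[88,477]]))],f)
print("feeder",f2,r.tolist())
E
```

```text
leaf [ 0.52301935 -0.14739881  0.18828707] [[-0.2, 0.2], [-0.6, 0.9], [1.1, 0.1], [-0.1, -2.1]]
in feeder 0.03253595536073464 -0.001380267934199507
knuckle pred [[100.07185455 180.74746403]
 [133.99617464 174.6356265 ]
 [ 93.59640204 169.43444644]
 [127.10546696 163.40839982]]
feeder [ 0.4911619  -0.15161912  0.19267772] [[-1.1, -0.4], [0.6, -1.0], [0.4, 0.5], [-0.1, 0.5]]
```

Call:
jog_arm([
  [[-4,-45,0,0.3,0.2,0,85],[-4,-45,0,0,0,0,85],[-3,-36,0,0,0,0,85],[0,0,0,0,0,0,85]],
])

```text
clock: 4.7
eef_pos: [0.5175, -0.1446, 0.1527]
tool_rot: [0.996, 0.092, -0.005, -0.002]
ft_force: [0.8, 0.1, -0.9]
grip_width: 0.0849
```

```bash
python3 - <<'E'
from h import *
delta([.523,-.1474,.024],.189)
E
```

```text
delta mm [  6.2   4.5 128.6] deg [-0.33  0.59 -0.22] F [ 0.8  0.1 -0.9] w 0.0849 t 4.7
```

Call:
jog_arm([
  [[6,4.5,20,-0.3,0.6,-0.2,85],[0,0,20,0,0,0,85],[0,0,0,0,0,0,85]],
])

```text
clock: 5.0
eef_pos: [0.5221, -0.1471, 0.1081]
tool_rot: [0.995, 0.095, -0.002, -0.001]
ft_force: [-1.0, 0.2, 0.1]
grip_width: 0.0853
```

```bash
python3 - <<'E'
from h import *
delta([.523,-.1474,.024],.189)
im=camera("top"); a=im[200:390,400:560][:,:,::-1]
cv2.imwrite("pics/t3.png",cv2.resize(a,None,fx=3,fy=3,interpolation=cv2.INTER_CUBIC))
E
```

```text
delta mm [ 1.2  0.7 84.1] deg [-0.1   0.25  0.12] F [-1.   0.2  0.1] w 0.0853 t 5.0
```

View pics/t3.png

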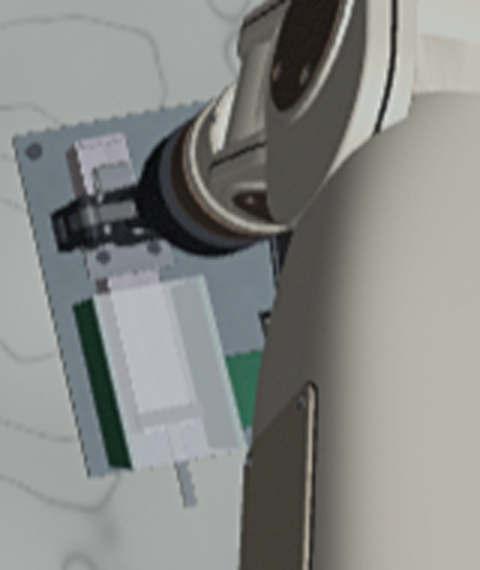

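Call:
jog_arm([
  [[1,0.5,25,0,0.2,0,85],[0,0,25,0,0,0,85],[0,0,20,0,0,0,85],[0,0,10,0,0,0,85],[0,0,2,0,0,0,85]],
])

```text
clock: 5.55
eef_pos: [0.5274, -0.1514, 0.0278]
tool_rot: [0.996, 0.094, 0.003, 0.001]
ft_force: [-0.7, 0.7, 0.9]
grip_width: 0.0849
```

```bash
python3 - <<'E'
from h import *
delta([.523,-.1474,.024],.189)
E
```

```text
delta mm [-3.7 -4.7  3.8] deg [ 0.13 -0.33 -0.1 ] F [-0.7  0.7  0.9] w 0.0849 t 5.55
```

Call:
jog_arm([
  [[-3.7,-4.7,3.8,0.1,-0.3,0,85],[0,0,0,0,0,0,85]],
])

```text
clock: 5.75
eef_pos: [0.5234, -0.1479, 0.0248]
tool_rot: [0.996, 0.093, 0.001, 0.0]
ft_force: [-0.2, -0.3, -1.1]
grip_width: 0.0854
```

```bash
python3 - <<'E'
from h import *
delta([.523,-.1474,.024],.189)
E
```

```text
delta mm [-0.3 -0.5  0.8] deg [ 0.05 -0.06 -0.14] F [-0.2 -0.3 -1.1] w 0.0854 t 5.75
```

Call:
jog_arm([
  [[0,0,0,0,0,0,40],[0,0,0,0,0,0,40],[0,0,0,0,0,0,40],[0,0,0,0,0,0,40],[0,0,0,0,0,0,40]],
])

```text
clock: 6.25
eef_pos: [0.5247, -0.148, 0.0273]
tool_rot: [0.996, 0.093, 0.002, 0.001]
ft_force: [0.2, -0.1, -2.2]
grip_width: 0.058
```

```bash
python3 - <<'E'
from h import *
delta([.523,-.1474,.024],.189)
E
```

```text
delta mm [-1.6 -0.9  3.3] deg [ 0.14 -0.25 -0.11] F [ 0.2 -0.1 -2.2] w 0.058 t 6.25
```

Call:
jog_arm([
  [[0,0,0,0,0,0,40],[0,0,0,0,0,0,40]],
])

```text
clock: 6.45
eef_pos: [0.5246, -0.1479, 0.027]
tool_rot: [0.996, 0.093, 0.002, 0.001]
ft_force: [-0.1, -0.2, -0.9]
grip_width: 0.0579
```

```bash
python3 - <<'E'
from h import *
delta([.523,-.1474,.024],.189); print(get_obs()["ft_torque"], get_obs()["eef_pos"])
im=camera("top"); a=im[200:360,400:520][:,:,::-1]
cv2.imwrite("pics/t4.png",cv2.resize(a,None,fx=3.6,fy=3.6,interpolation=cv2.INTER_CUBIC))
E
```

```text
delta mm [-1.5 -0.8  3. ] deg [ 0.13 -0.23 -0.11] F [-0.1 -0.2 -0.9] w 0.0579 t 6.45
[ 0.04943656 -0.0181892   0.04004774] [ 0.5245825  -0.14791801  0.02702658]
```

View pics/t4.png

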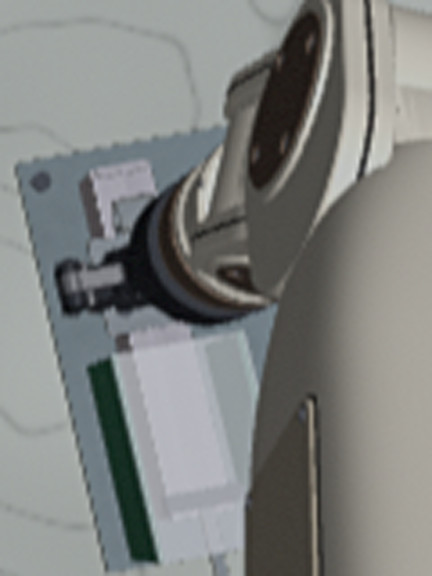

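Call:
jog_arm([
  [[0,0,1.5,0,0,0,40],[0,0,1.5,0,0,0,40]],
])

```text
clock: 6.7
eef_pos: [0.5246, -0.1479, 0.0269]
tool_rot: [0.996, 0.093, 0.003, 0.001]
ft_force: [-5.5, 0.9, 11.7]
grip_width: 0.0578
```

Call:
jog_arm([
  [[0,0,-10,0,0,0,40],[0,0,-30,0,0,0,40],[0,0,-40,0,0,0,40],[0,0,-30,0,0,0,40],[0,0,0,0,0,5,40]],
])

```text
clock: 7.2
eef_pos: [0.5226, -0.1474, 0.1409]
tool_rot: [0.999, 0.049, 0.001, 0.0]
ft_force: [1.1, -0.6, -2.9]
grip_width: 0.0581
```

```bash
python3 - <<'E'
from h import *
delta([.496,.132,.125],.0192)
g=cv2.cvtColor(cv2.imread("pics/top0.png"),cv2.COLOR_BGR2GRAY).astype(float)
m=camera_model("top");f=240/np.tan(np.radians(m["fovy"]/2));T=m["pose"]
def ray(u,v,z):
    d=T[:3,:3]@np.array([(u-m["cx"])/f,(v-m["cy"])/f,1]);return (T[:3,3]+d*(z-T[2,3])/d[2])[:2]
for nm,c0,c1,r0,r1,sg,z in [("back",272,344,203,213,1,.075),("front",268,287,233,241,-1,.075),("frontR",327,346,233,241,-1,.075),("padback",272,342,194,201,-1,.08),("platefar",292,321,212,219,1,.08)]:
    P=[]
    for u in range(c0,c1):
        d=np.clip(sg*np.diff(g[r0:r1+1,u]),0,None); 
        if d.max()>8: P.append((u,(d**2*(np.arange(r0,r1)+.5)).sum()/(d**2).sum()))
    P=np.array(P)
    if len(P)<8: print(nm,len(P));continue
    k=np.polyfit(P[:,0],P[:,1],1); res=P[:,1]-np.polyval(k,P[:,0]); ok=abs(res)<.7; k=np.polyfit(P[ok,0],P[ok,1],1)
    a=ray(c0,np.polyval(k,c0),z);b=ray(c1,np.polyval(k,c1),z);d=a-b
    print(nm,ok.sum(),len(P),res.std().round(2),"yaw",np.arctan2(-d[0],d[1]).round(4),a.round(4),b.round(4))
E
```

```text
delta mm [   0.7 -280.7   15.7] deg [ 0.03 -0.08  4.49] F [ 1.1 -0.6 -2.9] w 0.0581 t 7.2
back 72 72 0.24 yaw 0.0288 [0.6641 0.2083] [0.6685 0.0569]
front 19 19 0.02 yaw 0.012 [0.602  0.2144] [0.6025 0.175 ]
frontR 19 19 0.06 yaw 0.0418 [0.6048 0.0921] [0.6065 0.0527]
padback 70 70 0.11 yaw 0.0287 [0.6854 0.2084] [0.6896 0.0613]
platefar 2
```

Call:
jog_arm([
  [[0,-40,0,0,0,0,40],[0,-48,0,0,0,0,40],[0,-48,0,0,0,0,40],[0,-48,0,0,0,0,40],[0,-48,0,0,0,0,40]],
])

```text
clock: 7.7
eef_pos: [0.5062, 0.0641, 0.1445]
tool_rot: [0.998, 0.059, 0.005, -0.007]
ft_force: [0.3, -1.0, -2.4]
grip_width: 0.0584
```

```bash
python3 - <<'E'
from h import *
delta([.497,.1311,.125],.0285)
E
```

```text
delta mm [ -1.5 -67.4  20.4] deg [-0.83 -0.54  5.1 ] F [ 0.3 -1.  -2.4] w 0.0584 t 7.7
```

Call:
jog_arm([
  [[-1,-40,0,0,0,0,40],[-1,-27,10,0,0,0,40],[0,0,5,-0.8,-0.5,5.1,40],[0,0,0,0,0,0,40]],
])

```text
clock: 8.1
eef_pos: [0.5027, 0.0778, 0.1305]
tool_rot: [0.998, 0.062, -0.002, -0.025]
ft_force: [-1.0, 0.3, -3.8]
grip_width: 0.0585
```

```bash
python3 - <<'E'
from h import *
delta([.497,.1311,.057],.0285)
E
```

```text
delta mm [  1.1 -49.9  76.1] deg [-2.84  0.24  5.51] F [-1.   0.3 -3.8] w 0.0585 t 8.1
```

```bash
python3 - <<'E'
from h import *
o=get_obs(); print(o["joint_pos"].round(3),o["joint_vel"].round(3),o["ft_force"].round(1))
E
```

```text
[ 0.124  0.326 -0.152  1.095  0.05   3.141] [ 0.071 -0.003 -0.014 -0.007  0.059 -0.002] [-1.   0.3 -3.8]
```

Call:
jog_arm([
  [[0,0,-10,0,0,-8,40],[0,0,-5,-1.5,0,-8,40],[0,0,0,-1.5,0,-8.2,40],[0,0,0,0,0,-8.5,40],[0,0,0,0,0,-8.5,40]],
])

```text
clock: 8.6
eef_pos: [0.5013, 0.0747, 0.1429]
tool_rot: [0.909, 0.417, 0.004, 0.002]
ft_force: [0.1, -0.2, -2.1]
grip_width: 0.058
```

Call:
jog_arm([
  [[0,0,0,0,0,-8.5,40],[0,0,0,0,0,-8.5,40],[0,0,0,0,0,-8.5,40],[0,0,0,0,0,-8.5,40],[0,0,0,0,0,-8.5,40]],
])

```text
clock: 9.1
eef_pos: [0.4999, 0.0729, 0.1405]
tool_rot: [0.693, 0.72, 0.001, 0.003]
ft_force: [-0.3, 0.7, -2.4]
grip_width: 0.0582
```

```bash
python3 - <<'E'
from h import *
o=get_obs(); print(o["joint_pos"].round(3)); delta([.5027,.078,.14],.0285)
E
```

```text
[ 0.146  0.305 -0.152  1.108 -0.002  1.679]
delta mm [5.  3.  0.5] deg [ 0.33 -0.17 90.55] F [-0.3  0.7 -2.4] w 0.0582 t 9.1
```

Joint 6 was at its limit; unwinding a full turn the other way works.

Call:
jog_arm([
  [[0,0,-2,0,0,-8.5,40],[0,0,0,0,0,-8.5,40],[0,0,0,0,0,-8.5,40],[0,0,0,0,0,-8.5,40],[0,0,0,0,0,-8.5,40]],
])

```text
clock: 9.6
eef_pos: [0.4986, 0.071, 0.1401]
tool_rot: [0.381, 0.924, -0.0, 0.002]
ft_force: [-0.0, -0.0, -2.7]
grip_width: 0.0583
```

Call:
jog_arm([
  [[0,0,-2,0,0,-8.5,40],[0,0,0,0,0,-8.5,40],[0,0,0,0,0,-8.5,40],[0,0,0,0,0,-8.5,40],[0,0,0,0,0,-8.5,40]],
])

```text
clock: 10.1
eef_pos: [0.4975, 0.0692, 0.1398]
tool_rot: [0.016, 1.0, -0.001, 0.0]
ft_force: [0.9, -0.3, -2.7]
grip_width: 0.058
```

Call:
jog_arm([
  [[0,0,-2,0,0,-8.5,40],[0,0,0,0,0,-8.5,40],[0,0,0,0,0,-8.5,40],[0,0,0,0,0,-8.5,40],[0,0,0,0,0,-8.5,40]],
])

```text
clock: 10.6
eef_pos: [0.4965, 0.0675, 0.1396]
tool_rot: [-0.351, 0.936, -0.0, -0.001]
ft_force: [-0.4, -0.5, -2.3]
grip_width: 0.0583
```

Call:
jog_arm([
  [[0,0,-2,0,0,-8.5,40],[0,0,0,0,0,-8.5,40],[0,0,0,0,0,-8.5,40],[0,0,0,0,0,-8.5,40],[0,0,0,0,0,-8.5,40]],
])

```text
clock: 11.1
eef_pos: [0.4954, 0.0659, 0.1393]
tool_rot: [-0.67, 0.743, 0.001, -0.002]
ft_force: [-0.0, 0.1, -2.8]
grip_width: 0.058
```

Call:
jog_arm([
  [[0,0,-2,0,0,-8.5,40],[0,0,0,0,0,-8.5,40],[0,0,0,0,0,-8.5,40],[0,0,0,0,0,-8.5,40],[0,0,0,0,0,-8.5,40]],
])

```text
clock: 11.6
eef_pos: [0.4942, 0.0643, 0.1391]
tool_rot: [0.895, -0.446, -0.003, 0.002]
ft_force: [0.2, -0.3, -2.7]
grip_width: 0.0581
```

```bash
python3 - <<'E'
from h import *
o=get_obs(); print(o["joint_pos"].round(3)); delta([.497,.1311,.13],.0285)
E
```

```text
[ 0.129  0.304 -0.158  1.116  0.    -2.088]
delta mm [-51.6 -42.5   9. ] deg [  0.24   0.41 -54.59] F [ 0.2 -0.3 -2.7] w 0.0581 t 11.6
```

Call:
jog_arm([
  [[0,0,0,0,0,-8.5,40],[0,0,0,0,0,-8.5,40],[0,0,0,0,0,-8.5,40],[0,0,0,0,0,-8.5,40],[0,0,0,0,0,-8.5,40]],
])

```text
clock: 12.1
eef_pos: [0.4929, 0.0626, 0.1366]
tool_rot: [0.996, -0.087, -0.006, 0.001]
ft_force: [0.3, 0.1, -2.3]
grip_width: 0.0586
```

```bash
python3 - <<'E'
from h import *
delta([.497,.1311,.13],.0285)
E
```

```text
delta mm [ -7.7 -68.2   6.5] deg [  0.06   0.63 -11.62] F [ 0.3  0.1 -2.3] w 0.0586 t 12.1
```

Call:
jog_arm([
  [[0,0,0,0,0.3,-7,40],[0,0,0,0,0.3,-4.6,40],[2,-35,0,0,0,0,40],[2,-32,0,0,0,0,40],[0,0,0,0,0,0,40]],
])

```text
clock: 12.6
eef_pos: [0.4939, 0.1286, 0.1343]
tool_rot: [1.0, 0.016, -0.001, 0.0]
ft_force: [0.2, -0.7, -3.2]
grip_width: 0.0579
```

```bash
python3 - <<'E'
from h import *
delta([.497,.1311,.057],.0285); print(get_obs()["joint_pos"].round(3))
E
```

```text
delta mm [ 3.4 -2.5 77.2] deg [0.04 0.15 0.21] F [ 0.2 -0.7 -3.2] w 0.0579 t 12.6
[ 0.255  0.326 -0.14   1.107 -0.    -2.919]
```

Call:
jog_arm([
  [[3,-2.5,25,0,0.1,0.2,40],[0,0,25,0,0,0,40],[0,0,15,0,0,0,40],[0,0,6,0,0,0,40],[0,0,0,0,0,0,40]],
])

```text
clock: 13.1
eef_pos: [0.4969, 0.1295, 0.0604]
tool_rot: [1.0, 0.014, -0.0, 0.001]
ft_force: [-0.7, -0.3, -3.3]
grip_width: 0.0583
```

```bash
python3 - <<'E'
from h import *
delta([.497,.1311,.057],.0285)
for n,(x0,x1,y0,y1) in dict(top=(250,360,180,300),scene=(280,400,200,310)).items():
    im=camera(n); cv2.imwrite(f"pics/{n}5full.png",im[:,:,::-1])
a=cv2.imread("pics/top5full.png")[180:300,250:360];b=cv2.imread("pics/scene5full.png")[200:320,290:390]
f=lambda x:cv2.resize(x,None,fx=3.7,fy=3.7,interpolation=cv2.INTER_CUBIC)
cv2.imwrite("pics/v5.png",np.hstack([f(a),f(b)]))
E
```

```text
delta mm [ 0.1 -1.6  3.4] deg [ 0.11  0.02 -0.03] F [-0.7 -0.3 -3.3] w 0.0583 t 13.1
```

View pics/v5.png

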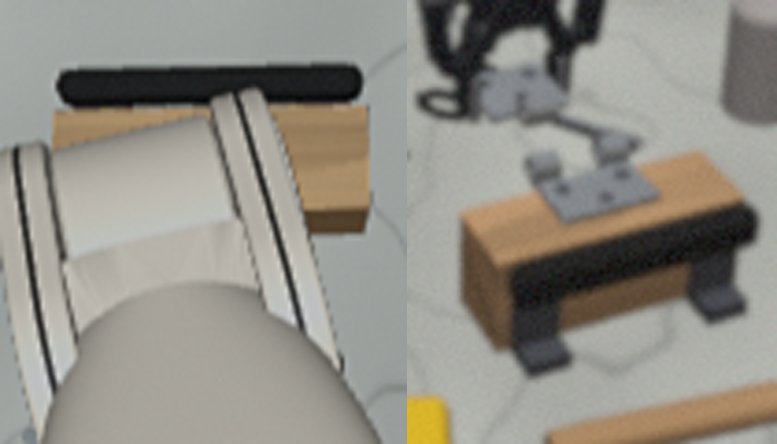

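Call:
jog_arm([
  [[0,-1.6,3.4,0.1,0,0,40],[20,0,0,0,0,0,40],[15,0,0,0,0,0,40],[5,0,0,0,0,0,40],[0,0,0,0,0,0,40]],
])

```text
clock: 13.7
eef_pos: [0.5413, 0.1331, 0.062]
tool_rot: [1.0, 0.014, 0.004, -0.001]
ft_force: [-0.4, 0.4, -2.3]
grip_width: 0.0585
```

```bash
python3 - <<'E'
from h import *
delta([.557,.1328,.057],.0285)
j=[.594+.04,.1339+.0011,.0285]
im=camera("scene"); x0,y0,s=300,215,10
a=cv2.resize(im[y0:y0+50,x0:x0+70][:,:,::-1],None,fx=s,fy=s,interpolation=cv2.INTER_CUBIC)
o=get_obs(); C=np.array(o["eef_pos"]); 
l=[C[0]-.0015,C[1],.0285]
def dr(q,P,col):
    for u,v in (proj("scene",W(q,P))-[x0,y0]+.5)*s: cv2.circle(a,(int(u),int(v)),3,col,-1)
dz=(C[2]-.027)*1000
dr(j,[[-40,y,95] for y in(-35,-15,15,35)]+[[30,-35,80],[30,35,80]],(0,0,255))
dr(l,[[38.5,-12,20+45+dz],[38.5,12,65+dz],[28,30,50+dz],[28,-30,50+dz],[-28,30,50+dz],[-28,-30,50+dz]],(0,255,0))
cv2.imwrite("pics/v6.png",a); cv2.imwrite("pics/s6.png",im[:,:,::-1])
E
```

```text
delta mm [15.6  0.7  5.1] deg [-0.14 -0.5  -0.05] F [-0.4  0.4 -2.3] w 0.0585 t 13.7
```

View pics/v6.png

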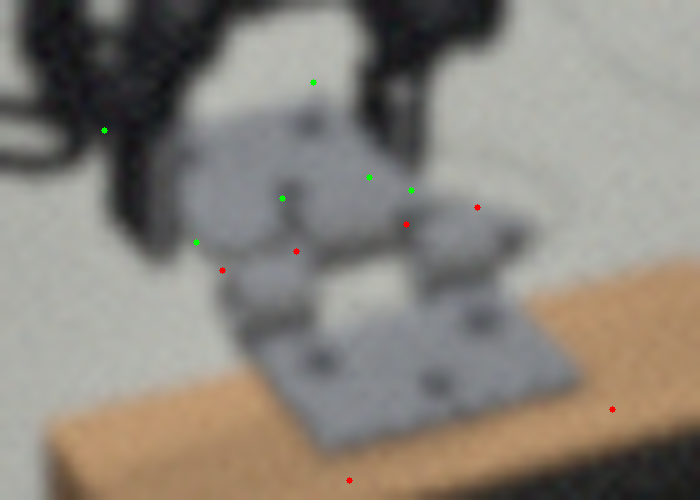

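Call:
jog_arm([
  [[0,0,5,-0.1,-0.5,0,40],[0,0,0,0,0,0,40]],
])

```text
clock: 13.95
eef_pos: [0.5396, 0.133, 0.0567]
tool_rot: [1.0, 0.014, -0.001, -0.0]
ft_force: [-0.4, 0.1, -2.5]
grip_width: 0.058
```

```bash
python3 - <<'E'
from h import *
delta([.557,.1328,.057],.0285)
E
```

```text
delta mm [17.4  0.6 -0.4] deg [-0.02  0.12 -0.03] F [-0.4  0.1 -2.5] w 0.058 t 13.95
```

Call:
jog_arm([
  [[4,0.3,0,0,0,0,40],[4,0.3,0,0,0,0,40],[3,0,0,0,0,0,40],[0,0,0,0,0,0,40]],
])

```text
clock: 14.35
eef_pos: [0.5504, 0.1327, 0.0564]
tool_rot: [1.0, 0.014, -0.002, -0.0]
ft_force: [-0.3, 0.3, -2.6]
grip_width: 0.058
```

```bash
python3 - <<'E'
from h import *
delta([.557,.1328,.057],.0285)
E
```

```text
delta mm [ 6.6  0.1 -0.6] deg [-0.01  0.19 -0.01] F [-0.3  0.3 -2.6] w 0.058 t 14.35
```

No contact, knuckle inside. Feel sideways in y: +tool y (world −y) first.

Call:
jog_arm([
  [[0,1.5,0,0,0,0,40],[0,1,0,0,0,0,40]],
])

```text
clock: 14.55
eef_pos: [0.5506, 0.1301, 0.0563]
tool_rot: [1.0, 0.014, -0.002, -0.0]
ft_force: [-0.1, 0.1, -2.9]
grip_width: 0.0579
```

Call:
jog_arm([
  [[0,1,0,0,0,0,40],[0,0,0,0,0,0,40]],
])

```text
clock: 14.75
eef_pos: [0.5505, 0.1292, 0.0564]
tool_rot: [1.0, 0.014, -0.002, -0.0]
ft_force: [0.4, 1.1, -2.7]
grip_width: 0.0583
```

Call:
jog_arm([
  [[0,1,0,0,0,0,40],[0,0,0,0,0,0,40]],
])

```text
clock: 14.95
eef_pos: [0.5505, 0.1292, 0.0565]
tool_rot: [1.0, 0.015, -0.002, -0.001]
ft_force: [-0.0, -0.3, -2.9]
grip_width: 0.0579
```

Call:
jog_arm([
  [[0,2,0,0,0,0,40]],
])

```text
clock: 15.05
eef_pos: [0.5505, 0.1289, 0.0565]
tool_rot: [1.0, 0.016, -0.002, -0.003]
ft_force: [-0.7, 9.7, -3.2]
grip_width: 0.0584
```

Call:
jog_arm([
  [[0,-3,0,0,0,0,40],[0,-2,0,0,0,0,40],[0,-1,0,0,0,0,40]],
])

```text
clock: 15.35
eef_pos: [0.5501, 0.134, 0.0566]
tool_rot: [1.0, 0.015, -0.002, -0.002]
ft_force: [0.4, 0.7, -1.9]
grip_width: 0.0578
```

Call:
jog_arm([
  [[0,-1,0,0,0,0,40]],
])

```text
clock: 15.45
eef_pos: [0.5501, 0.1347, 0.0566]
tool_rot: [1.0, 0.015, -0.002, -0.002]
ft_force: [0.0, 0.1, -1.8]
grip_width: 0.058
```

Call:
jog_arm([
  [[0,-1.5,0,0,0,0,40]],
])

```text
clock: 15.55
eef_pos: [0.55, 0.1352, 0.0565]
tool_rot: [1.0, 0.015, -0.002, -0.0]
ft_force: [0.7, -4.7, -1.6]
grip_width: 0.0583
```

Call:
jog_arm([
  [[0,3,0,0,0,0,40],[2,0,0,0,0,0,40],[2,0,0,0,0,0,40]],
])

```text
clock: 15.85
eef_pos: [0.5541, 0.1321, 0.0564]
tool_rot: [1.0, 0.014, -0.002, -0.001]
ft_force: [-0.9, 1.0, -2.3]
grip_width: 0.0583
```

```bash
python3 - <<'E'
from h import *
delta([.557,.1323,.057],.0285)
E
```

```text
delta mm [ 2.9 -0.1 -0.6] deg [-0.07  0.23  0.03] F [-0.9  1.  -2.3] w 0.0583 t 15.85
```

Call:
jog_arm([
  [[1,0,-0.6,-0.2,0.45,0,40],[0,0,0,0,0,0,40]],
])

```text
clock: 16.05
eef_pos: [0.5558, 0.1322, 0.0571]
tool_rot: [1.0, 0.014, 0.002, 0.001]
ft_force: [1.0, 0.3, -2.6]
grip_width: 0.0584
```

Call:
jog_arm([
  [[1,0,0,0,0,0,40]],
])

```text
clock: 16.15
eef_pos: [0.5566, 0.1323, 0.0571]
tool_rot: [1.0, 0.014, 0.002, 0.001]
ft_force: [-0.4, -0.2, -2.2]
grip_width: 0.0586
```

Call:
jog_arm([
  [[1.5,0,0,0,0,0,40]],
])

```text
clock: 16.25
eef_pos: [0.557, 0.1323, 0.0568]
tool_rot: [1.0, 0.015, 0.001, 0.001]
ft_force: [-3.9, -0.4, -1.3]
grip_width: 0.0584
```

Call:
jog_arm([
  [[1.5,0,0,0,0,0,40]],
])

```text
clock: 16.35
eef_pos: [0.557, 0.1323, 0.0564]
tool_rot: [1.0, 0.015, -0.0, 0.001]
ft_force: [-5.0, 0.2, -0.5]
grip_width: 0.0584
```

Call:
jog_arm([
  [[-1.8,0,-0.6,0,0.25,0,40],[0,0,0,0,0,0,40]],
])

```text
clock: 16.55
eef_pos: [0.556, 0.1323, 0.0571]
tool_rot: [1.0, 0.015, 0.003, 0.001]
ft_force: [0.4, 0.1, -2.8]
grip_width: 0.0584
```

```bash
python3 - <<'E'
from h import *
delta([.5551,.1323,.057],.0285); print(get_obs()["eef_pos"])
im=camera("scene"); x0,y0,s=300,215,10
a=cv2.resize(im[y0:y0+50,x0:x0+70][:,:,::-1],None,fx=s,fy=s,interpolation=cv2.INTER_CUBIC)
cv2.imwrite("pics/v7.png",a)
E
```

```text
delta mm [-0.9  0.   0. ] deg [ 0.13 -0.31  0.05] F [ 0.4  0.1 -2.8] w 0.0584 t 16.55
[0.55597086 0.13234838 0.05705145]
```

View pics/v7.png

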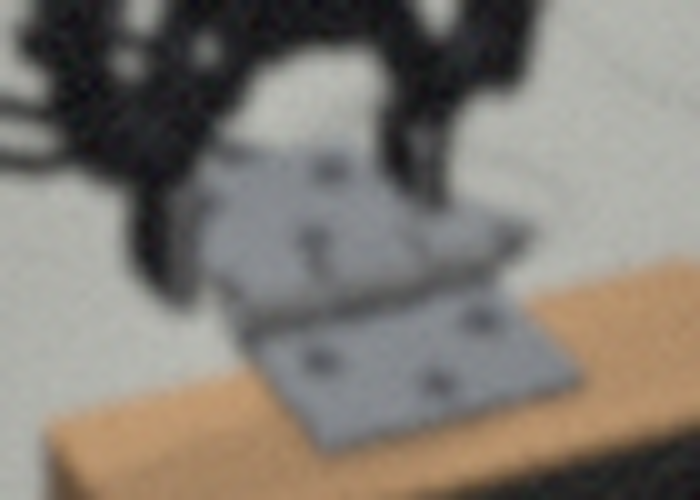

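Call:
jog_arm([
  [[-0.9,0,0,0,0,0,40],[0,0,0,0,0,0,40]],
])

```text
clock: 16.8
eef_pos: [0.5564, 0.1325, 0.0576]
tool_rot: [1.0, 0.015, 0.004, 0.001]
ft_force: [0.6, -0.1, -2.2]
grip_width: 0.0584
```

```bash
python3 - <<'E'
from h import *
delta([.5551,.1323,.057],.0285); print(get_obs()["joint_vel"].round(3))
E
```

```text
delta mm [-1.3  0.2  0.5] deg [ 0.11 -0.46  0.05] F [ 0.6 -0.1 -2.2] w 0.0584 t 16.8
[-0.    -0.     0.005 -0.004 -0.001 -0.001]
```

Call:
jog_arm([
  [[-1.5,0,0.8,0,-0.3,0,40],[0,0,0,0,0,0,40]],
])

```text
clock: 17.0
eef_pos: [0.5552, 0.1325, 0.0569]
tool_rot: [1.0, 0.015, 0.002, 0.001]
ft_force: [-0.8, -0.5, -2.6]
grip_width: 0.058
```

```bash
python3 - <<'E'
from h import *
delta([.5551,.1323,.057],.0285); print(get_obs()["joint_vel"].round(3))
E
```

```text
delta mm [-0.1  0.2 -0.1] deg [ 0.11 -0.19  0.04] F [-0.8 -0.5 -2.6] w 0.058 t 17.0
[-0.002 -0.002  0.005 -0.009 -0.001  0.001]
```

```bash
python3 - <<'E'
from h import *
for _ in range(6): camera("scene")
delta([.5551,.1323,.057],.0285)
o=get_obs(); e=abs(o["eef_pos"]-[.5551,.1323,.057]).max(); print(e)
if e<.0006: print(job_done())
E
```

```text
delta mm [-0.2  0.2 -0. ] deg [ 0.11 -0.21  0.04] F [-0.5 -0.4 -2.3] w 0.0584 t 17.3
0.00019028226656847558
the job is handed in; nothing more can be done
None
```

The loose leaf is in the gap between the two fixed knuckles, still gripped, and I handed the job in at 17.3 s of the 51 s allowed.

**What I did**
- **Pedal:** I pressed it to its stop. It stopped moving at TCP height 35.5 mm, about the listed 36 mm, while the force rose to 22 N. The picture showed the leaf out and staying out after the ram sprang back.
- **Grasp:** I gripped the leaf by its side edges and confirmed by light contact that it still lay on the deck. That contact set the 30 mm lift to mating height.
- **Approach:** Joint 6 reached its range limit on the way over, and the tool tilted about 3° there. I unwound it by a full turn clear of everything, corrected the tilt, then moved in from the front.
- **Centring:** I felt both sides of the gap, 6.0 mm of play as the sizes predict, and centred the knuckle. I then touched the stop in front and backed off about 1.8 mm.

**Last checks**
- **Position:** The tool held within 0.2 mm and 0.25° of the worked-out aligned pose over 0.3 s. The force was only the weight of the leaf, so nothing was pressing on it.
- **Picture:** A scene-camera picture taken about 1 mm before the final position showed the three knuckles in one straight line. I took no picture of the final position itself.
- **Disagreements:** The gripper read about 58 mm on the 60 mm leaf, though it held steady throughout. The arm blocked the top camera at the rail, so the final fit rests on touch and the scene camera. Height comes only from the deck contact plus 30 mm.

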